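Bolt the sample handover box

TASK

Lock the white sample box on the desk: raise the handle of the barrel bolt out of its notch, slide the bolt across into the keeper on the lid until the handle meets the stop post of the far notch, and ease the handle down into that notch so that it lies level, then let go. The far notch's place differs from box to box, so feel for it: push against the post with no more than about 15 N, and do not bear down on the notched strips with more than about 40 N (the handle is a lever: 10 N down on the knob is nearly that). Leave the other things standing where they are.

Things in the scene. Friction and masses are not known exactly. Their poses are not given: they have to be found in the camera images.
- sample_box: White steel box 220 (its x) x 340 (its y) x 90 mm high, fixed on the desk; origin at the centre of its underside, x away from the robot, z up. Its top is a deck (left, +y) and a closed lid (right, -y). A steel barrel bolt runs along the box's y in round saddles 21 mm in diameter, its axis 40 mm behind the front edge and 112 mm above the desk. Free air in front.
- bolt_start (a point): Point on the bolt's axis level with the centre of the near (left, +y) notch; fixed to the box at (-70, 40, 112) mm, axes as the box. Before the bolt, 22 to 34 mm from its axis, stand overlapping notched strips along it. Notches 13.5 mm wide, floor 5 mm below axis height, web between them 8 mm above it. A post 30 mm above axis height bounds the near notch outside.
- knob (a point): Centre of the handle's knob: a drum 20 mm in diameter, 18 mm long along the bolt's axis (flat ends face the box's +y and -y), 78 mm from the bolt's axis on a round shank 10 mm thick. Level, it juts out 38 mm beyond the box's front edge, 112 mm above the desk, free below. Its frame turns with the handle: y as the box's y, -x outwards from axis to knob.
- bolt (a joint): Slide of the bolt in the box's -y, m: 0 with the handle centred in the near notch, 0.043 to 0.073 in the far one (on a hand-set strip, not measured). Friction 1.5 N. A stop post, 34 mm above axis height, bounds the far notch outside: a raised handle resting against it is over the far notch, with 3.5 mm of play back towards the near side.
- handle (a joint): Turn of the handle about the bolt's axis, rad: 0 lying level, towards the robot, on the floor of a notch; grows as the knob is raised; at most 0.85. The shank clears the web above about 0.6. The handle weighs 100 g and sinks back slowly by its own weight when let go.
- jar_center (a point): Centre of the closed glass specimen jar, 52 mm across, 70 mm tall, standing on the left rear of the sample box. Bystander.
- stamp_center (a point): Centre of the hand stamp, black 36 x 56 mm foot with a wooden ball grip, 67 mm tall, standing on the right rear of the sample box. Bystander.
- sanitizer_center (a point): Centre of the hand sanitizer bottle, 64 mm across, 160 mm tall, on the desk to the left. Bystander.
- glove_box_center (a point): Centre of the cardboard glove box 120 x 240 x 70 mm, on the desk to the right. Bystander.
- stapler_center (a point): Centre of the stapler 150 x 36 x 40 mm, lying on the desk at the near right. Bystander.
- pen_pot_center (a point): Centre of the round grey pen pot, 76 mm across, 95 mm tall, on the desk to the left. Bystander.
- tape_center (a point): Centre of the roll of tape, 90 mm across, 20 mm high, lying flat on the desk at the near right. Bystander.

How it is judged (in metres and radians):
On the way, in this order (a step that is already met when the one before it is completed fails the run):
1. the handle is raised out of the near notch (value of joint handle above 0.4 rad and value of joint bolt below 0.015 m), for 0.05 s.
2. the bolt is slid across with the handle up (value of joint handle above 0.35 rad and value of joint bolt above 0.03 m), for 0.05 s.
At the end, for the whole second after the job is handed in: The bolt is shot at least 39 mm into the keeper and its handle lies level (within 0.1 rad) in the far notch, at rest and let go (value of joint bolt above 0.039 m and value of joint handle between -0.1 and 0.1 rad and velocity of joint handle below 0.05 rad/s and velocity of joint bolt below 0.005 m/s); the robot touches nothing.
It fails at once if the handle is pressed or banged against the notched strips with more than 40 N (contact force between handle and sample_box above 40 N).
It fails at once if the handle is pushed against the far stop post with more than 15 N (contact force between handle and strip_c2 above 15 N).
It fails at once if one of the things standing around is shifted more than 25 mm (distance of any of jar_center, stamp_center, sanitizer_center, glove_box_center, stapler_center, pen_pot_center, tape_center from where it was at the start of the episode above 0.025 m).
It also fails if it takes over 43 s, if anything falls off the work surface, if the arm or the gripper's body presses on something with over 40 N, if the wrist force passes 120 N, or if a joint passes its speed limit or range.

ROBOT

A 7-joint arm with a two-finger parallel gripper is mounted at the origin on the work surface. World frame = base frame: x ahead of the robot, y to its left, z up, the work surface at z = 0. Lengths are in mm, angles in rad, forces in N, time in s.
With the tool pointing down it reaches from about 425 to 825 mm from the base axis. Payload 3.6 kg.
Tool frame: the origin (TCP) lies midway between the tips of the shut fingers; the grasp point (between the pads) lies 19 mm behind it; z points along the fingers, y is the direction in which the jaws open and shut (so a half turn about z gives the same grasp; the last joint's range is limited). The gripper opens to 93 mm and grips with 3 to 60 N. Pads are 15 mm wide; open, the fingers measure 128 mm over their backs; the gripper's body (75 mm by 188 mm) begins 65 mm behind the grasp point.
Start: joints at [-1.347, 0.615, -0.013, 1.423, 0.008, 1.103, -0.04], TCP at [160.654, 629.803, 218.64] pointing down, gripper open.
Joint ranges: [-3.12, 3.12], [-0.3, 2.06], [-1.34, 1.32], [0.26, 2.42], [-1.36, 4.5], [0.01, 1.98], [-2.84, 2.84]. Speed limits (rad/s): [2.79, 2.79, 3.14, 3.14, 3.14, 3.14, 3.14].

INTERFACE

Orientations are given as a unit quaternion [x, y, z, w].
In Python, from bench import r, imaging gives the robot as it stands.
- The arm moves only by the tool step_arm, never from a script. Its arguments are lists of equal length, an entry for each row: "offset": the shift along the tool's x, y, z in m, a list of three; "turn": the turn about the tool's z in degrees. In form: {"offset": [[dx, dy, dz], ...], "turn": [turn, ...]}. A call has 1 to 5 rows; each row is the pose to reach, as a shift and turn from the pose commanded when the call began, along the tool's axes at that moment; what a row does not reach only later rows make up. A row lasts 1/8 s, in which the tool goes at most 62.5 mm and 10.7 degrees, less where a joint would pass 70% of its speed; a pose out of reach is approached as far as the arm can. A call with a gripper value outside its range is refused whole. "gripper" is the opening in per cent of the stroke, from 0 (shut) to 100 (fully open), set as the call begins (left out, the last holds). The fingers move at their own pace and stop on an object; "newtons" is the grip in N (left out, the last holds). Time passes only in rows, so rows that repeat a pose let the fingers close. It gives the time, the measured TCP pose, the force and the opening at its end, in the units of the state.
- r.sense(): the state, without advancing time (a new reading comes with each control period).
- imaging.capture(name): name is "side" or "top"; returns the picture (400x640x3 uint8, blue, green, red); there is no depth.
- imaging.camera_params(name): a dict with "camera_matrix" (3x3 intrinsics, pixels), "R" (3x3) and "t" (3): a world point X has camera coordinates R X + t. Camera axes: x right, y down, z forward; pixel columns grow to the right and rows downward; lengths in mm; the calibration is good to about 2 mm. A picture is of the moment at which its call begins. camera_params takes no time and is no camera call.
- r.close_job(): hands the job in, once; it reports no verdict.
The state is a dict: "clock": time; "joint_pos": joint angles; "qvel": joint speeds; "joint_efforts": joint torques, N m; "tcp_pos": TCP position; "orientation": TCP orientation; "contact_force": force on the tool from outside, world axes, zero at the start; "moment": the same for the moment, N m; "width": finger opening in mm.
Only numpy, scipy, OpenCV 4.12 (cv2) and the standard library are available. Lean on these libraries where they do the work, as an engineer would, in place of code of your own. Each camera call takes 0.05 s, during which the arm holds its last target. There are 200 camera calls.

## Working session

There is one attempt and no reset: what is moved stays moved. The work goes in short steps, Python scripts to look and compute and a tool call to move; the robot and the scene stay as the last step left them, time stands still between calls to the robot, and variables do not carry over. Pictures are saved under pics/ and viewed, about 8 in all and at most 12, crops included, and the job is handed in when it is done.

Besides the shell and the picture viewer there is one more tool, called by a JSON object that holds its "fn" and its "kwargs", one argument or row to a line. step_arm: Moves the arm, as the interface text tells. Its arguments: {"type":"object","properties":{"offset":{"type":"array"},"turn":{"type":"array"},"gripper":{"type":"number"},"newtons":{"type":"number"}},"required":["offset","turn"]}

```bash
mkdir -p pics; python3 - <<'E'
from bench import r, imaging
import cv2
s=r.sense(); print({k:s[k] for k in('clock','tcp_pos','orientation','contact_force','width')})
for n in('side','top'):
    cv2.imwrite(f'pics/{n}1.png',imaging.capture(n)); p=imaging.camera_params(n); print(n,p)
E
```

```text
{'clock': 0.0, 'tcp_pos': array([160.4793266 , 629.06343942, 217.50177762]), 'orientation': array([ 1.24535449e-01,  9.92214347e-01, -1.26242813e-03, -1.35640604e-04]), 'contact_force': array([ 0.77571937, -0.09520118, -0.04403854]), 'width': 93.02547462989729}
side {'camera_matrix': array([[463.2788777 ,   0.        , 323.25375781],
       [  0.        , 463.2788777 , 196.66931601],
       [  0.        ,   0.        ,   1.        ]]), 'R': array([[ 0.99489758, -0.10086545, -0.00223022],
       [-0.06218845, -0.59569633, -0.80079865],
       [ 0.07944438,  0.79685133, -0.5989295 ]]), 't': array([-548.98300243,  115.21431066, 1624.25203028])}
top {'camera_matrix': array([[507.04318393,   0.        , 321.18427579],
       [  0.        , 507.04318393, 199.32585005],
       [  0.        ,   0.        ,   1.        ]]), 'R': array([[-0.00394577, -0.99997521,  0.00583107],
       [-0.99599879,  0.00340935, -0.0893017 ],
       [ 0.08927961, -0.0061601 , -0.99598755]]), 't': array([ -13.0040968 ,  532.39965683, 1532.3579949 ])}
```

View pics/side1.png

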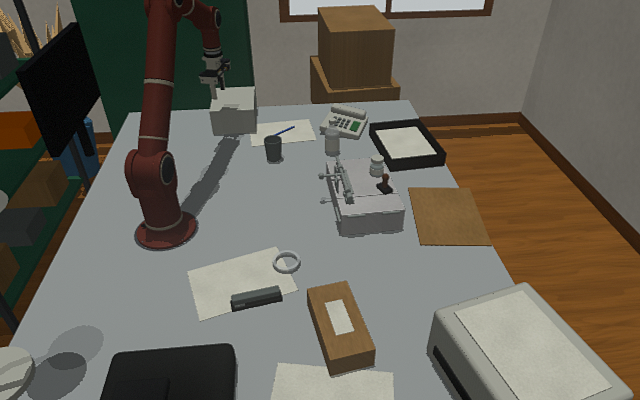

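View pics/top1.png

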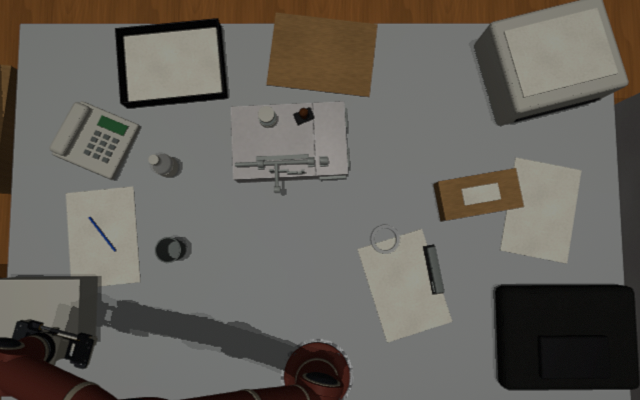

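The side view shows the arm at the upper left and the box at about (365,200). In the top view the box corners are near (231,106), (347,101), (349,178) and (233,181), with the knob near (280,190). I'll zoom in next.

```bash
python3 - <<'E'
import cv2,numpy as np
a=cv2.imread('pics/top1.png')[95:200,222:358]; b=cv2.imread('pics/side1.png')[145:240,312:412]
a=cv2.resize(a,None,fx=5,fy=5,interpolation=cv2.INTER_CUBIC)
cv2.imwrite('pics/topz.png',cv2.convertScaleAbs(a,alpha=1.4))
E
```

```text
(no output)
```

View pics/topz.png

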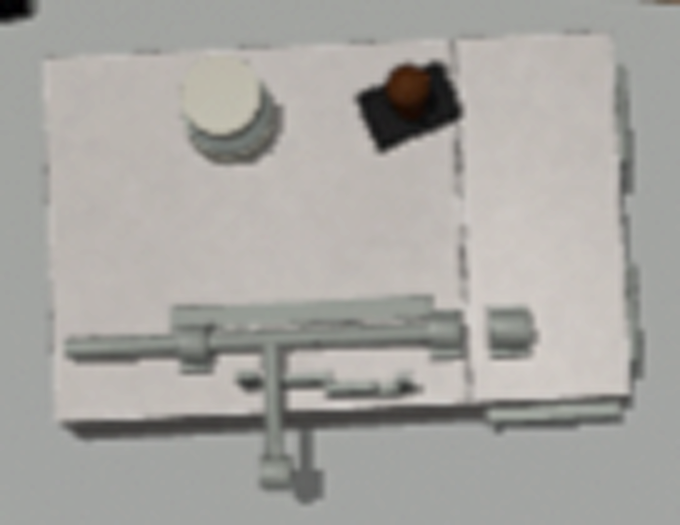

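The zoom shows the lid and deck top corners at (45,60), (613,36), (630,400) and (58,422). The knob is at (275,471), the near post at (245,381) and the far post at (405,383), all in crop pixels.

```bash
cat > h.py <<'E'
import numpy as np
from bench import r, imaging
from scipy.spatial.transform import Rotation as Ro
P={n:imaging.camera_params(n) for n in('top','side')}
def ray(n,uv,z):
    p=P[n]; d=p['R'].T@np.linalg.inv(p['camera_matrix'])@[*uv,1]; c=-p['R'].T@p['t']
    return c+d*(z-c[2])/d[2]
def proj(n,X):
    p=P[n]; q=p['camera_matrix']@(p['R']@np.array(X)+p['t']); return q[:2]/q[2]
E
python3 - <<'E'
from h import *
f=lambda u,v,z:ray('top',(222+(u+.5)/5-.5,95+(v+.5)/5-.5),z)
C=np.array([f(*c,90) for c in((45,60),(613,36),(630,400),(58,422))]); print(C.round(1))
c=C.mean(0); ey=(C[0]+C[3]-C[1]-C[2])[:2]; yaw=np.arctan2(-ey[0],ey[1]); print('centre',c,'yaw deg',np.degrees(yaw))
R=lambda x,y:c[:2]+np.array([[np.cos(yaw),-np.sin(yaw)],[np.sin(yaw),np.cos(yaw)]])@[x,y]
print('knob pred',R(-148,40),'knob seen',f(275,471,120))
print('posts',f(245,381,142),R(-98,40+8),f(405,383,146))
for n,u,z in(('jar',(225,95),160),('stamp',(408,88),150)): print(n,f(*u,z))
q=r.sense()['orientation']; print(Ro.from_quat(q).as_matrix().round(4))
E
```

```text
[[805.1 254.7  90. ]
 [819.  -84.5  90. ]
 [599.4 -92.8  90. ]
 [587.4 244.4  90. ]]
centre [702.75486447  80.42018668  90.        ] yaw deg 2.1907288504596676
knob pred [553.33399083 114.73348614] knob seen [554.63433434 114.03319171 120.        ]
posts [603.81681746 129.50657524 142.        ] [602.99163765 124.63894485] [601.8015068   38.26886642 146.        ]
jar [765.18792672 139.98094964 160.        ]
stamp [771.65091003  36.31441577 150.        ]
[[-9.690e-01  2.471e-01 -5.000e-04]
 [ 2.471e-01  9.690e-01 -2.200e-03]
 [-1.000e-04 -2.200e-03 -1.000e+00]]
```

{"fn": "step_arm", "kwargs": {
  "offset": [
    [-0.02,-0.016,-0.01],
    [-0.055,-0.044,-0.015],
    [-0.095,-0.075,-0.015],
    [-0.135,-0.107,-0.015],
    [-0.175,-0.138,-0.015]
  ],
  "turn": [0,0,0,0,0],
  "gripper": 60,
  "newtons": 8
}}

```text
clock: 0.72
tcp_pos: [298.3, 449.5, 234.5]
orientation: [0.126, 0.992, -0.0, 0.001]
contact_force: [0.0, 0.6, 0.2]
width: 56.0
```

{"fn": "step_arm", "kwargs": {
  "offset": [
    [-0.04,-0.032,0],
    [-0.08,-0.063,0],
    [-0.12,-0.095,0],
    [-0.16,-0.127,0],
    [-0.2,-0.158,0]
  ],
  "turn": [0,0,0,0,0]
}}

```text
clock: 1.35
tcp_pos: [451.9, 246.7, 234.5]
orientation: [0.126, 0.992, -0.0, 0.001]
contact_force: [0.4, 0.4, -0.7]
width: 55.8
```

{"fn": "step_arm", "kwargs": {
  "offset": [
    [-0.04,-0.032,0],
    [-0.075,-0.06,0.01],
    [-0.105,-0.083,0.015],
    [-0.125,-0.099,0.015],
    [-0.1335,-0.1061,0.015]
  ],
  "turn": [-3,-7,-11,-15,-16.5]
}}

```text
clock: 1.98
tcp_pos: [554.5, 109.9, 219.2]
orientation: [-0.017, 1.0, -0.001, 0.0]
contact_force: [0.3, 0.7, 0.1]
width: 55.4
```

{"fn": "step_arm", "kwargs": {
  "offset": [
    [0,0.0045,0.02],
    [0,0.0045,0.045],
    [0,0.0045,0.07],
    [0,0.0045,0.08],
    [0,0.0045,0.08]
  ],
  "turn": [0,0,0,0,0]
}}

```text
clock: 2.6
tcp_pos: [553.5, 117.9, 138.8]
orientation: [-0.019, 1.0, -0.0, -0.0]
contact_force: [-0.2, 0.3, 0.7]
width: 55.8
```

```bash
python3 - <<'E'
from h import *
import cv2
a=imaging.capture('side');cv2.imwrite('pics/s2.png',a);b=imaging.capture('top');cv2.imwrite('pics/t2.png',b)
o=np.hstack([cv2.resize(a[130:240,300:400],(400,440),interpolation=2),cv2.resize(b[120:230,230:330],(400,440),interpolation=2)])
cv2.imwrite('pics/z2.png',o)
s=r.sense();print(s['tcp_pos'],proj('side',s['tcp_pos']),proj('top',s['tcp_pos']),proj('side',(554,114,112)))
E
```

```text
[554.44872321 118.65031207 139.73502746] [320.59334576 168.57023429] [274.40807823 188.10701739] [320.63671169 175.63125927]
```

View pics/z2.png

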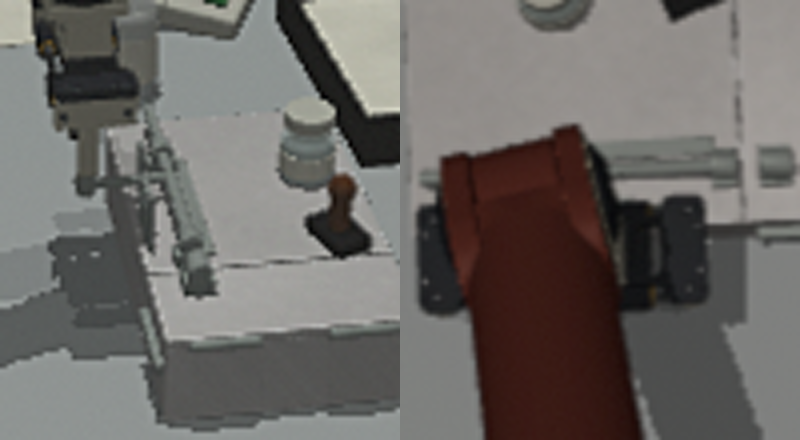

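The side crop (left) shows the finger tips just above the handle and clear of the box's front edge. The top crop shows the wrist covering the knob. The TCP is about 4 mm too far in +y, so I'll correct that and descend.

{"fn": "step_arm", "kwargs": {
  "offset": [
    [0,-0.004,0.005],
    [0,-0.004,0.02],
    [0,-0.004,0.038],
    [0,-0.004,0.046],
    [0,-0.004,0.046]
  ],
  "turn": [0,0,0,0,0]
}}

```text
clock: 3.32
tcp_pos: [553.4, 114.9, 91.8]
orientation: [-0.019, 1.0, -0.0, -0.001]
contact_force: [-0.2, -0.3, 0.2]
width: 55.6
```

{"fn": "step_arm", "kwargs": {
  "offset": [
    [0,0,0],
    [0,0,0],
    [0,0,0],
    [0,0,0],
    [0,0,0]
  ],
  "turn": [0,0,0,0,0],
  "gripper": 0,
  "newtons": 8
}}

```text
clock: 3.95
tcp_pos: [554.1, 114.5, 92.8]
orientation: [-0.019, 1.0, -0.0, 0.0]
contact_force: [-0.1, -1.0, -0.1]
width: 18.1
```

{"fn": "step_arm", "kwargs": {
  "offset": [
    [-0.0003,0,-0.006],
    [-0.0013,0,-0.014],
    [-0.0035,0,-0.023],
    [-0.0055,0,-0.0287],
    [-0.0078,0,-0.0339]
  ],
  "turn": [0,0,0,0,0]
}}

```text
clock: 4.58
tcp_pos: [561.3, 115.2, 126.9]
orientation: [-0.019, 1.0, -0.0, -0.001]
contact_force: [-1.7, -1.5, -1.3]
width: 17.8
```

{"fn": "step_arm", "kwargs": {
  "offset": [
    [-0.003,0,-0.0055],
    [-0.0062,0,-0.0107],
    [-0.009,0,-0.0145],
    [-0.0116,0,-0.0175],
    [-0.0116,0,-0.0175]
  ],
  "turn": [0,0,0,0,0]
}}

```text
clock: 5.2
tcp_pos: [573.5, 115.8, 144.4]
orientation: [-0.019, 1.0, 0.0, 0.0]
contact_force: [-3.1, -1.9, 2.3]
width: 18.3
```

```bash
python3 - <<'E'
from h import *
import cv2
a=imaging.capture('side')
cv2.imwrite('pics/z3.png',cv2.resize(a[130:240,300:420],(720,600)[:2],interpolation=2)[:600])
s=r.sense();print(s['tcp_pos'],s['contact_force'],s['width'])
E
```

```text
[573.43521513 115.81957893 144.3614755 ] [-3.45446353 -2.88293803  1.87994824] 17.738381413675867
```

View pics/z3.png

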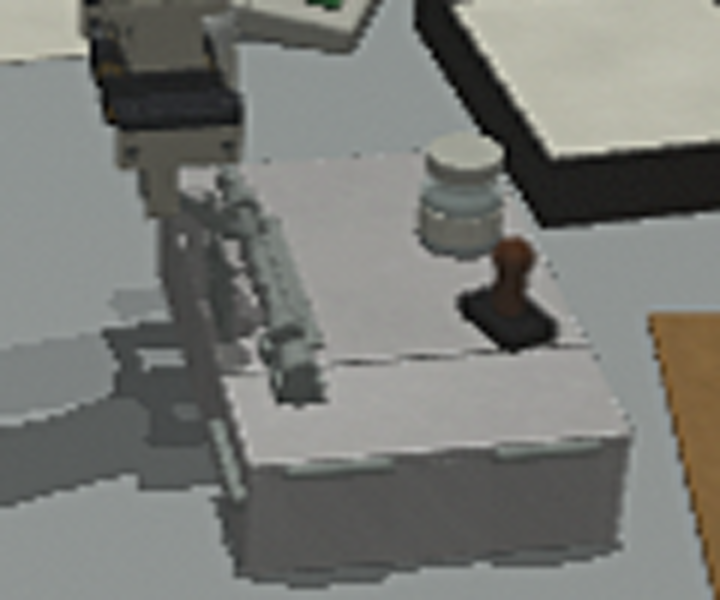

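The side crop shows the shank raised, with the knob held between the fingers. Next I'll slide it.

{"fn": "step_arm", "kwargs": {
  "offset": [
    [0,-0.005,0],
    [0,-0.013,0],
    [0,-0.022,0],
    [0,-0.03,0],
    [0,-0.036,0]
  ],
  "turn": [0,0,0,0,0]
}}

```text
clock: 5.88
tcp_pos: [575.0, 78.8, 144.2]
orientation: [-0.019, 1.0, -0.0, 0.0]
contact_force: [-2.4, 1.8, 2.7]
width: 18.2
```

{"fn": "step_arm", "kwargs": {
  "offset": [
    [0,-0.001,0],
    [0,-0.002,0],
    [0,-0.003,0],
    [0,-0.004,0],
    [0,-0.005,0]
  ],
  "turn": [0,0,0,0,0]
}}

```text
clock: 6.5
tcp_pos: [575.0, 75.0, 144.0]
orientation: [-0.019, 1.0, 0.0, 0.0]
contact_force: [-1.5, 1.3, 1.8]
width: 17.9
```

{"fn": "step_arm", "kwargs": {
  "offset": [
    [0,-0.0008,0],
    [0,-0.0016,0],
    [0,-0.0024,0],
    [0,-0.0032,0],
    [0,-0.004,0]
  ],
  "turn": [0,0,0,0,0],
  "newtons": 5
}}

```text
clock: 7.12
tcp_pos: [575.2, 70.7, 144.0]
orientation: [-0.019, 1.0, -0.0, 0.0]
contact_force: [-1.4, 0.9, 1.5]
width: 17.7
```

{"fn": "step_arm", "kwargs": {
  "offset": [
    [0,-0.0008,0],
    [0,-0.0016,0],
    [0,-0.0024,0],
    [0,-0.0032,0],
    [0,-0.004,0]
  ],
  "turn": [0,0,0,0,0]
}}

```text
clock: 7.75
tcp_pos: [575.3, 66.7, 144.0]
orientation: [-0.019, 1.0, -0.0, 0.0]
contact_force: [-1.6, 2.1, 1.2]
width: 17.7
```

{"fn": "step_arm", "kwargs": {
  "offset": [
    [0,-0.0008,0],
    [0,-0.0016,0],
    [0,-0.0024,0],
    [0,-0.0032,0],
    [0,-0.004,0]
  ],
  "turn": [0,0,0,0,0]
}}

```text
clock: 8.38
tcp_pos: [575.5, 62.7, 144.1]
orientation: [-0.019, 1.0, -0.0, 0.0]
contact_force: [-0.3, 1.5, -0.8]
width: 17.8
```

{"fn": "step_arm", "kwargs": {
  "offset": [
    [0,-0.0006,0],
    [0,-0.0012,0],
    [0,-0.0018,0],
    [0,-0.0024,0],
    [0,-0.003,0]
  ],
  "turn": [0,0,0,0,0]
}}

```text
clock: 9.0
tcp_pos: [575.7, 59.7, 144.1]
orientation: [-0.019, 1.0, -0.0, 0.0]
contact_force: [0.5, 1.6, -1.0]
width: 18.3
```

{"fn": "step_arm", "kwargs": {
  "offset": [
    [0,-0.0005,0],
    [0,-0.001,0],
    [0,-0.0015,0],
    [0,-0.002,0],
    [0,-0.0025,0]
  ],
  "turn": [0,0,0,0,0]
}}

```text
clock: 9.62
tcp_pos: [575.8, 57.3, 144.1]
orientation: [-0.019, 1.0, -0.0, 0.0]
contact_force: [2.1, 1.3, -2.1]
width: 18.3
```

{"fn": "step_arm", "kwargs": {
  "offset": [
    [0,-0.0005,0],
    [0,-0.001,0],
    [0,-0.0015,0],
    [0,-0.002,0],
    [0,-0.002,0]
  ],
  "turn": [0,0,0,0,0]
}}

```text
clock: 10.25
tcp_pos: [575.8, 55.2, 144.1]
orientation: [-0.019, 1.0, -0.0, 0.0]
contact_force: [2.0, 0.7, -2.2]
width: 17.6
```

{"fn": "step_arm", "kwargs": {
  "offset": [
    [0,-0.0005,0],
    [0,-0.001,0],
    [0,-0.0015,0],
    [0,-0.002,0],
    [0,-0.002,0]
  ],
  "turn": [0,0,0,0,0]
}}

```text
clock: 10.88
tcp_pos: [575.9, 53.1, 144.1]
orientation: [-0.019, 1.0, -0.0, 0.0]
contact_force: [2.4, 1.6, -2.7]
width: 17.7
```

{"fn": "step_arm", "kwargs": {
  "offset": [
    [0,-0.0004,0],
    [0,-0.0008,0],
    [0,-0.0012,0],
    [0,-0.0016,0],
    [0,-0.0016,0]
  ],
  "turn": [0,0,0,0,0]
}}

```text
clock: 11.5
tcp_pos: [576.0, 51.6, 144.1]
orientation: [-0.019, 1.0, -0.0, 0.0]
contact_force: [3.3, 1.7, -4.0]
width: 18.0
```

{"fn": "step_arm", "kwargs": {
  "offset": [
    [-0.0005,-0.0004,0.0003],
    [-0.0007,-0.0008,0.0005],
    [-0.0007,-0.0012,0.0005],
    [-0.0007,-0.0016,0.0005],
    [-0.0007,-0.0016,0.0005]
  ],
  "turn": [0,0,0,0,0]
}}

```text
clock: 12.12
tcp_pos: [575.6, 49.9, 143.4]
orientation: [-0.019, 1.0, -0.0, -0.001]
contact_force: [-2.2, 1.3, 0.6]
width: 18.1
```

{"fn": "step_arm", "kwargs": {
  "offset": [
    [0,-0.0004,0],
    [0,-0.0008,0],
    [0,-0.0012,0],
    [0,-0.0016,0],
    [0,-0.0016,0]
  ],
  "turn": [0,0,0,0,0]
}}

```text
clock: 12.75
tcp_pos: [575.8, 48.3, 143.4]
orientation: [-0.019, 1.0, -0.0, -0.001]
contact_force: [-6.0, 0.8, 3.3]
width: 18.1
```

{"fn": "step_arm", "kwargs": {
  "offset": [
    [0.0004,-0.0003,-0.0003],
    [0.0004,-0.0006,-0.0003],
    [0.0004,-0.0009,-0.0003],
    [0.0004,-0.0012,-0.0003],
    [0.0004,-0.0012,-0.0003]
  ],
  "turn": [0,0,0,0,0]
}}

```text
clock: 13.38
tcp_pos: [576.0, 47.2, 143.8]
orientation: [-0.019, 1.0, -0.0, -0.0]
contact_force: [-4.7, 2.1, 1.9]
width: 17.8
```

{"fn": "step_arm", "kwargs": {
  "offset": [
    [0.0003,-0.0003,0],
    [0.0004,-0.0006,0],
    [0.0004,-0.0009,0],
    [0.0004,-0.0012,0],
    [0.0004,-0.0012,0]
  ],
  "turn": [0,0,0,0,0]
}}

```text
clock: 14.0
tcp_pos: [576.2, 46.4, 143.8]
orientation: [-0.019, 1.0, 0.0, 0.0]
contact_force: [-3.7, 2.1, -0.2]
width: 18.0
```

{"fn": "step_arm", "kwargs": {
  "offset": [
    [0,-0.0003,0],
    [0,-0.0006,0],
    [0,-0.0009,0],
    [0,-0.0012,0],
    [0,-0.0012,0]
  ],
  "turn": [0,0,0,0,0]
}}

```text
clock: 14.62
tcp_pos: [576.2, 46.2, 143.9]
orientation: [-0.02, 1.0, 0.001, 0.0]
contact_force: [-2.4, 4.3, 0.0]
width: 18.0
```

{"fn": "step_arm", "kwargs": {
  "offset": [
    [0,-0.0003,0],
    [0,-0.0006,0],
    [0,-0.0008,0],
    [0,-0.0008,0],
    [0,-0.0008,0]
  ],
  "turn": [0,0,0,0,0]
}}

```text
clock: 15.25
tcp_pos: [576.2, 46.2, 143.9]
orientation: [-0.02, 1.0, 0.001, 0.0]
contact_force: [-2.6, 6.3, 0.2]
width: 18.1
```

{"fn": "step_arm", "kwargs": {
  "offset": [
    [0,0.001,0],
    [0,0.002,0],
    [0,0.003,0],
    [0,0.004,0],
    [0,0.004,0]
  ],
  "turn": [0,0,0,0,0]
}}

```text
clock: 15.88
tcp_pos: [576.2, 46.4, 143.9]
orientation: [-0.018, 1.0, -0.001, 0.0]
contact_force: [-1.4, 0.1, -0.5]
width: 18.2
```

{"fn": "step_arm", "kwargs": {
  "offset": [
    [0,0.0005,0],
    [0,0.001,0],
    [0,0.0013,0],
    [0,0.0013,0],
    [0,0.0013,0]
  ],
  "turn": [0,0,0,0,0]
}}

```text
clock: 16.5
tcp_pos: [576.1, 49.3, 143.9]
orientation: [-0.019, 1.0, -0.0, 0.0]
contact_force: [-0.1, -0.4, -0.6]
width: 18.2
```

{"fn": "step_arm", "kwargs": {
  "offset": [
    [0,-0.0005,0],
    [0,-0.001,0],
    [0,-0.0013,0],
    [0,-0.0013,0],
    [0,-0.0013,0]
  ],
  "turn": [0,0,0,0,0]
}}

```text
clock: 17.12
tcp_pos: [576.0, 48.9, 143.9]
orientation: [-0.019, 1.0, 0.0, 0.0]
contact_force: [0.8, 0.9, -1.9]
width: 17.8
```

{"fn": "step_arm", "kwargs": {
  "offset": [
    [0,-0.0003,0],
    [0,-0.0006,0],
    [0,-0.0009,0],
    [0,-0.0009,0],
    [0,-0.0009,0]
  ],
  "turn": [0,0,0,0,0]
}}

```text
clock: 17.75
tcp_pos: [576.1, 47.1, 143.9]
orientation: [-0.019, 1.0, -0.0, 0.0]
contact_force: [1.7, 0.7, -2.2]
width: 18.0
```

{"fn": "step_arm", "kwargs": {
  "offset": [
    [0.002,0,0.0023],
    [0.0037,0,0.0046],
    [0.0055,0,0.0071],
    [0.0066,0,0.0088],
    [0.0076,0,0.0104]
  ],
  "turn": [0,0,0,0,0]
}}

```text
clock: 18.38
tcp_pos: [568.2, 46.8, 133.4]
orientation: [-0.019, 1.0, -0.0, -0.0]
contact_force: [1.1, 1.4, -1.1]
width: 18.1
```

{"fn": "step_arm", "kwargs": {
  "offset": [
    [0.0011,0,0.0018],
    [0.0021,0,0.0036],
    [0.0031,0,0.0055],
    [0.0039,0,0.0073],
    [0.0047,0,0.009]
  ],
  "turn": [0,0,0,0,0]
}}

```text
clock: 19.0
tcp_pos: [563.4, 46.6, 124.3]
orientation: [-0.019, 1.0, -0.0, -0.0]
contact_force: [0.9, 1.0, -0.4]
width: 18.4
```

{"fn": "step_arm", "kwargs": {
  "offset": [
    [0.0013,0,0.0033],
    [0.0025,0,0.0066],
    [0.0035,0,0.0098],
    [0.0044,0,0.0131],
    [0.0052,0,0.0163]
  ],
  "turn": [0,0,0,0,0]
}}

```text
clock: 19.62
tcp_pos: [558.5, 46.3, 108.0]
orientation: [-0.019, 1.0, -0.0, 0.0]
contact_force: [0.7, 0.9, -0.3]
width: 18.2
```

Still free. I'll ease it down to just above level (about z = 95).

{"fn": "step_arm", "kwargs": {
  "offset": [
    [0.0005,0,0.003],
    [0.0009,0,0.006],
    [0.0012,0,0.009],
    [0.0014,0,0.0115],
    [0.0015,0,0.013]
  ],
  "turn": [0,0,0,0,0]
}}

```text
clock: 20.25
tcp_pos: [557.0, 46.3, 95.1]
orientation: [-0.019, 1.0, -0.0, 0.0]
contact_force: [0.1, -0.5, 2.9]
width: 18.1
```

{"fn": "step_arm", "kwargs": {
  "offset": [
    [0,0,0],
    [0,0,0],
    [0,0,0],
    [0,0,0],
    [0,0,0]
  ],
  "turn": [0,0,0,0,0],
  "gripper": 60
}}

```text
clock: 20.88
tcp_pos: [556.8, 46.5, 95.2]
orientation: [-0.019, 1.0, -0.0, -0.0]
contact_force: [0.0, 0.4, -0.6]
width: 55.7
```

{"fn": "step_arm", "kwargs": {
  "offset": [
    [0,0,-0.01],
    [0,0,-0.03],
    [0,0,-0.055],
    [0,0,-0.08],
    [0,0,-0.105]
  ],
  "turn": [0,0,0,0,0]
}}

```text
clock: 21.5
tcp_pos: [556.9, 46.5, 201.8]
orientation: [-0.019, 1.0, 0.0, 0.0]
contact_force: [0.7, -0.3, 0.4]
width: 55.6
```

{"fn": "step_arm", "kwargs": {
  "offset": [
    [0.03,0,-0.01],
    [0.07,0,-0.02],
    [0.1,0,-0.03],
    [0.12,0,-0.03],
    [0.12,0,-0.03]
  ],
  "turn": [0,0,0,0,0]
}}

```text
clock: 22.12
tcp_pos: [436.1, 41.8, 231.1]
orientation: [-0.019, 1.0, 0.0, 0.0]
contact_force: [0.2, 0.6, 0.5]
width: 55.8
```

```bash
python3 - <<'E'
from h import *
import cv2
a=imaging.capture('side');b=imaging.capture('top')
o=np.hstack([cv2.resize(a[130:240,300:400],(400,440),interpolation=2),cv2.resize(b[120:220,230:330],(400,440),interpolation=2)])
cv2.imwrite('pics/z4.png',cv2.convertScaleAbs(o,alpha=1.4))
s=r.sense();print(s['tcp_pos'],s['contact_force'],s['clock'])
print(proj('side',(557,47,112)),proj('side',(557,47,120)))
E
```

```text
[437.98689754  41.96866177 230.75445815] [ 0.37722495  0.79050972 -0.30194331] 22.225
[323.30590882 186.1785022 ] [323.30100342 184.33146578]
```

View pics/z4.png

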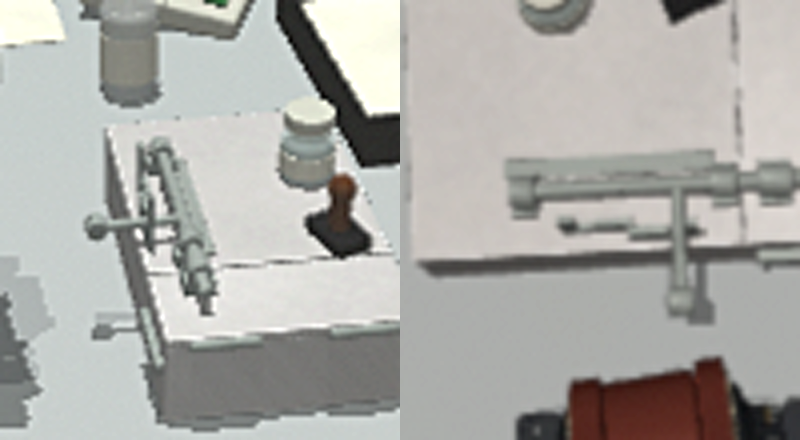

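The bolt is in the keeper. The knob is at side pixel (324,186.5), against a prediction of (323.3,186.2) for a level handle, and the shank sits beside the far post. The gripper is clear, so I'm handing in.

```bash
python3 -c "
from bench import r
print(r.close_job())"
```

```text
the job is handed in; nothing more can be done
None
```

The sample box is locked as far as I can measure: the bolt is in the keeper and the handle is down in the far notch. I handed the job in at about 22 s of the 43 s allowed; no verdict came back.

- **What I did:** I gripped the knob, raised the handle to about 0.72 rad and slid the bolt until it met the far post. I then backed off about 1 mm, lowered the handle into the notch, let go and drew the arm clear.
- **Forces:** The highest wrist reading against the post was 6.3 N. The wrist read up to 2.9 N near the bottom of the lowering, which is roughly 10 N on the strips by the lever ratio you gave. These were read only at the end of each move.
- **Bolt travel:** About 68 mm, worked out from the tool position, well above the 39 mm needed.
- **Handle level:** In the last side picture the knob was within about 1 pixel of where a level handle should be. One pixel is about 4 mm of knob height, or 0.06 rad.
- **Bystanders:** The jar, stamp and sanitizer look unmoved in the last pictures, but I did not measure them. I did not check the pen pot, glove box, stapler and tape again; the arm felt no unexpected contact.
- **Odd readings:** Sideways forces of up to about 7 N at the gripper came and went during the slide, because the path was a fraction of a millimetre off the bolt's line. When I backed off the post, the bolt stuck and then jumped about 3 mm, so I re-centred it before lowering.

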